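Quarter turn of the reference-ball dish

ROBOT

A 6-joint arm with a two-finger parallel gripper is mounted at the origin on a cart in front of the work surface, level with it; the furniture and walls round the work are solid. World frame = base frame: x ahead of the robot, y to its left, z up, the work surface at z = 0. Lengths are in m, angles in rad, forces in N, time in s.
With the tool pointing down it reaches from about 0.325 to 0.85 m from the base axis. Payload 4.4 kg.
Tool frame: the origin (TCP) lies on the centre line of the jaws, within the pads' length; the fingertips stand manip.tip_reach ahead of it and the grasp point (between the pads) lies 8 mm behind it (manip.tip_reach is the distance from the TCP to the fingertips, in m); z points along the fingers, x is the direction in which the jaws open and shut, and the axes are right-handed (so a half turn about z gives the same grasp; the last joint's range is limited). The gripper opens to 94 mm and grips with 3 to 60 N. Pads are 16 mm wide; open, the fingers measure 119 mm over their backs; the gripper's body (75 mm by 177 mm) begins 78 mm behind the grasp point.
Start: joints at [1.077, 0.207, 1.542, -0, 1.393, -0.15], TCP at [0.193, 0.542, 0.216] pointing down, gripper open.
Joint ranges: [-2.73, 2.73], [-0.86, 2.22], [0.23, 2.46], [-1.11, 4.25], [0.08, 2.63], [-2.82, 2.82]. Speed limits (rad/s): [2.79, 2.79, 3.14, 3.14, 3.14, 3.14].

INTERFACE

Orientations are given as a unit quaternion [w, x, y, z].
In Python, from rig import sensors, optics, manip gives the robot as it stands.
- The arm moves only by the tool move_arm, never from a script. Its argument "series" is a list of rows, each an object of numbers: "tx", "ty", "tz": the shift along the world's x, y, z in m; "rx", "ry", "rz": the turn, a rotation vector about the world's x, y, z in degrees; "fingers": the opening in per cent of the stroke, from 0 (shut) to 100 (fully open). In form: [{"tx": .., "ty": .., "tz": .., "rx": .., "ry": .., "rz": .., "fingers": ..}, ...]. A call has 1 to 20 rows; each row shifts and turns the commanded pose from where the row before left it; what a row does not reach is not made up. A row lasts 1/8 s, in which the tool goes at most 62.5 mm and 10.7 degrees, less where a joint would pass 70% of its speed; a pose out of reach is approached as far as the arm can. A call is refused whole if a number of a shift passes 0.0625 or a number of a turn 10.7, either way. A call with a gripper value outside its range is refused whole. The fingers move at their own pace and stop on an object; "force" is the grip in N (left out, the last holds). Time passes only in rows, so rows that do not move let the fingers close. It gives the time, the measured TCP pose, the force and the opening at its end, in the units of the state.
- sensors.observe(): the state, without advancing time (a new reading comes with each control period).
- optics.camera(name): name is "scene" or "side" or "wrist"; returns the picture (480x640x3 uint8, blue, green, red); there is no depth.
- optics.camera_model(name): a dict with "K" (3x3 intrinsics, pixels), "k1" (the pictures are not rectified: a ray, as slopes to the right and down, at radius r is drawn at 1 + k1 r^2 times it, then the intrinsics apply), "cam_to_world" (4x4, takes a point from camera to world coordinates); the wrist camera has in their place "mount" (4x4, takes a point from camera to tool coordinates, whose origin is the TCP and whose axes are the tool frame's). Camera axes: x right, y down, z forward; pixel columns grow to the right and rows downward; lengths in m; the calibration is good to about 2 mm. A picture is of the moment at which its call begins: read the wrist's pose just before it. camera_model takes no time and is no camera call.
- manip.finish_job(): hands the job in, once; it reports no verdict.
The state is a dict: "clock": time; "q": joint angles; "joint_velocities": joint speeds; "joint_efforts": joint torques, N m; "eef_pos": TCP position; "orientation": TCP orientation; "force": force on the tool from outside, world axes, zero at the start; "moment": the same for the moment, N m; "gripper_width": opening from 0.0 (shut) to 1.0 (fully open).
Only numpy, scipy, OpenCV 4.12 (cv2) and the standard library are available. Lean on these libraries where they do the work, as an engineer would, in place of code of your own. Each camera call takes 0.05 s, during which the arm holds its last target. There are 200 camera calls.

TASK

The reference ball needs its second reading. Clear the small bottle that blocks the dish's swing well away from the stand (at least a hand's width) and leave it standing upright on the bench; then take the dish by its bow handle, lift it off its stand and turn it a quarter turn anticlockwise seen from above, until its tongue points the same way as the index finger of the stand. Keep the dish level and the loose ball in its middle all the while, never touch the ball, leave the other things alone, and finish while still holding the dish still, centred about 5 cm above its stand.

Things in the scene. Friction and masses are not known exactly. Their poses are not given: they have to be found in the camera images.
- stand: fixed dark steel round stand, 120 mm across, 16 mm high, with a 94 mm wide recess (floor 12 mm above the bench) holding the dish's foot (90 mm). Origin: centre of its underside. +y points to its index finger, a low bar 10 mm wide and high that sticks out to 80 mm from the centre; the dish's tongue points along +x at the start (within 4 degrees)
- dish: loose aluminium dish, 110 mm across, 18 mm high, 0.3 kg, on the stand. Origin: centre of its underside, z up, +x to its tongue (flat bar 16 mm wide, 5 mm thick). Inside, a hollow rises 7 degrees from centre to rim: the ball stays central only while the dish is level and accelerates below 1 m/s2. A bow of 8 mm rod spans it in its x-z plane, feet on the rim at x = +-51 mm, top at z = 73 mm
- dish_grip (a point): centre of the black grip on the top of the bow, 66 mm above the dish's origin and straight above the ball: a bar 46 mm long (dish x), 12 mm wide (dish y; the way to pinch it, from above) and 14 mm high. The gap between its underside (59 mm above the origin) and the top of the ball (about 32 mm) leaves 27 mm for fingertips
- dish_centre (a point): lowest point of the hollow, on the dish's axis, 8 mm above its origin
- tongue_tip (a point): the tip of the tongue, 105 mm from the dish's axis along dish x, 14.5 mm above its origin
- ball_center (a point): centre of the loose steel ball, 24 mm in diameter, 56 g, lying in the middle of the dish
- ball: the same ball as a body; its axes turn as it rolls
- bottle: small loose white dropper bottle with a red cap, 34 mm wide, 97 mm high, about 90 g, standing on the bench beyond the index finger, about 107 mm from the stand's centre. Origin: centre of its underside, +z up. Grip the body (lower 64 mm), not the cap. A tall fixed microscope stands about x 0.42 to 0.65, y -0.1 to 0.15; the bench in front of it, round x 0.37, y -0.09, is free
- loupe: black loupe, 34 mm wide, 36 mm high, standing on the bench; a bystander. Origin: centre of its underside
- bushing: steel bushing, 21 mm wide, 24 mm high; a bystander. Origin: centre of its underside
- flange_ring: flat steel ring, 30 mm wide, 6 mm high; a bystander. Origin: centre of its underside

How it is judged:
On the way, in this order (a step that is already met when the one before it is completed fails the run):
1. the bottle stands upright on the bench, let go, well away from the stand, with the dish still on its stand (horizontal distance between bottle and stand above 0.15 m and height (world z) of bottle below 0.008 m and angle between bottle's own z axis and vertical below 0.1 rad and contact force between the fingers and bottle below 0.05 N and z of dish in the frame of stand below 0.016 m), for 0.2 s.
2. the dish is lifted off its stand with the ball in its middle (z of dish in the frame of stand above 0.022 m and contact force between dish and stand below 0.05 N and horizontal distance between ball_center and dish_centre below 0.015 m), for 0.1 s.
At the end, for the whole second after the job is handed in: dish held still by the gripper, 28 to 83 mm above its seat, within 40 mm of the stand's axis, tongue within 9.7 degrees of the index finger's direction, tilt under 4.5 degrees, ball within 10 mm of its centre; bottle upright on the bench, released, over 150 mm from the stand's centre (z of dish in the frame of stand between 0.04 and 0.095 m and horizontal distance between dish and stand below 0.04 m and angle between the x axis of dish and the y axis of stand, either way round below 0.17 rad and y of tongue_tip in the frame of stand above 0.05 m and angle between dish's own z axis and vertical below 0.08 rad and horizontal distance between ball_center and dish_centre below 0.01 m and linear speed of dish below 0.03 m/s and angular speed of dish below 0.15 rad/s and contact force between the fingers and dish above 1 N and contact force between dish and stand below 0.05 N and contact force between each of dish, the fingers and bottle below 0.05 N and horizontal distance between bottle and stand above 0.15 m and height (world z) of bottle below 0.008 m and angle between bottle's own z axis and vertical below 0.1 rad); the arm keeps its last pose, push and grip.
It fails at once if the ball rolls out of the middle of the dish (over 20 mm off centre) or is touched by the gripper (horizontal distance between ball_center and dish_centre above 0.02 m or contact force between the fingers and ball above 0.3 N).
It fails at once if the dish is tilted by more than 10 degrees (angle between dish's own z axis and vertical above 0.175 rad).
It fails at once if the dish is turned the wrong way (clockwise) (y of tongue_tip in the frame of stand below -0.05 m).
It fails at once if the bottle is knocked over (angle between bottle's own z axis and vertical above 0.6 rad).
It fails at once if a bystander is shifted by more than 30 mm (distance of any of loupe, bushing, flange_ring from where it was at the start of the episode above 0.03 m).
It also fails if it takes over 64 s, if anything falls off the work surface, if the arm or the gripper's body presses on something with over 40 N, if the wrist force passes 120 N, or if a joint passes its speed limit or range.

## Working session

There is one attempt and no reset: what is moved stays moved. The work goes in short steps, Python scripts to look and compute and a tool call to move; the robot and the scene stay as the last step left them, time stands still between calls to the robot, and variables do not carry over. Pictures are saved under pics/ and viewed, about 8 in all and at most 12, crops included, and the job is handed in when it is done.

Besides the shell and the picture viewer there is one more tool, called after "Call:" in YAML: its name, and indented under it one key for each argument. move_arm: Moves the arm, as the interface text tells. Its arguments: {"type":"object","properties":{"series":{"type":"array","items":{"type":"object","properties":{"tx":{"type":"number"},"ty":{"type":"number"},"tz":{"type":"number"},"rx":{"type":"number"},"ry":{"type":"number"},"rz":{"type":"number"},"fingers":{"type":"number"}}}},"force":{"type":"number"}},"required":["series"]}

```bash
mkdir -p pics; cat > h.py <<'E'
import numpy as np, cv2
from rig import sensors, optics, manip
from scipy.spatial.transform import Rotation as R
def c2w(n):
    m=optics.camera_model(n)
    if 'mount' in m:
        s=sensors.observe();T=np.eye(4);q=s['orientation']
        T[:3,:3]=R.from_quat([q[1],q[2],q[3],q[0]]).as_matrix();T[:3,3]=s['eef_pos']
        return m,T@np.array(m['mount'])
    return m,np.array(m['cam_to_world'])
def ray(n,u,v):
    m,T=c2w(n);K=np.array(m['K'])
    d=cv2.undistortPoints(np.array([[[u,v]]],float),K,np.array([m['k1'],0,0,0.]))[0,0]
    return T[:3,3],T[:3,:3]@np.array([d[0],d[1],1])
def onz(n,u,v,z):
    o,d=ray(n,u,v);return o+d*(z-o[2])/d[2]
def tri(a,b):
    (o1,d1),(o2,d2)=ray(*a),ray(*b)
    s=np.linalg.lstsq(np.c_[d1,-d2],o2-o1,rcond=None)[0]
    p,q=o1+s[0]*d1,o2+s[1]*d2
    return (p+q)/2,np.linalg.norm(p-q)
def proj(n,p):
    m,T=c2w(n);c=T[:3,:3].T@(np.array(p,float)-T[:3,3])
    return cv2.projectPoints(c[None],np.zeros(3),np.zeros(3),np.array(m['K']),np.array([m['k1'],0,0,0.]))[0][0,0]
E
python3 - <<'E'
from h import *
s=sensors.observe();print(s,manip.tip_reach)
for n in('scene','side','wrist'):
    cv2.imwrite(f'pics/{n}0.png',optics.camera(n));m,T=c2w(n);print(n,m['k1'],np.array(m['K']).tolist(),T.round(3).tolist())
E
```

```text
{'clock': 0.0, 'q': array([ 1.07748996e+00,  2.07416553e-01,  1.54292956e+00, -4.39026716e-05,
        1.39350788e+00, -1.50449488e-01]), 'joint_velocities': array([-0.00205054, -0.00136574,  0.00082786, -0.000833  ,  0.00113791,
       -0.00129896]), 'joint_efforts': array([-1.64624835e-03, -3.70884097e+01, -2.81410182e+01,  6.97208522e-02,
        3.62807640e-02, -1.59728406e-04]), 'eef_pos': array([0.19292602, 0.54083963, 0.21530433]), 'orientation': array([ 5.24844984e-04,  8.17364671e-01,  5.76119532e-01, -1.00170651e-03]), 'force': array([0.1432323 , 0.11285071, 0.05413061]), 'moment': array([ 0.03441369, -0.05169475,  0.01454144]), 'gripper_width': 1.0020957148079077} 0.011
scene -0.1152813059933546 [[576.7863676417267, 0.0, 326.5038052336986], [0.0, 576.7863676417267, 240.53428511277974], [0.0, 0.0, 1.0]] [[0.433, -0.425, 0.795, -0.167], [-0.901, -0.183, 0.392, -0.558], [-0.021, -0.887, -0.462, 0.476], [0.0, 0.0, 0.0, 1.0]]
side -0.1612122472214655 [[579.8276510325106, 0.0, 322.6806129988709], [0.0, 579.8276510325106, 240.46635581856322], [0.0, 0.0, 1.0]] [[0.25, -0.464, 0.85, -0.319], [-0.968, -0.117, 0.22, -0.447], [-0.002, -0.878, -0.479, 0.569], [0.0, 0.0, 0.0, 1.0]]
wrist -0.038770323125138735 [[337.4787164943016, 0.0, 317.69995629765543], [0.0, 337.4787164943016, 238.04630662404088], [0.0, 0.0, 1.0]] [[0.337, 0.907, 0.253, 0.121], [0.941, -0.324, -0.092, 0.567], [-0.001, 0.269, -0.963, 0.383], [0.0, 0.0, 0.0, 1.0]]
```

View pics/scene0.png

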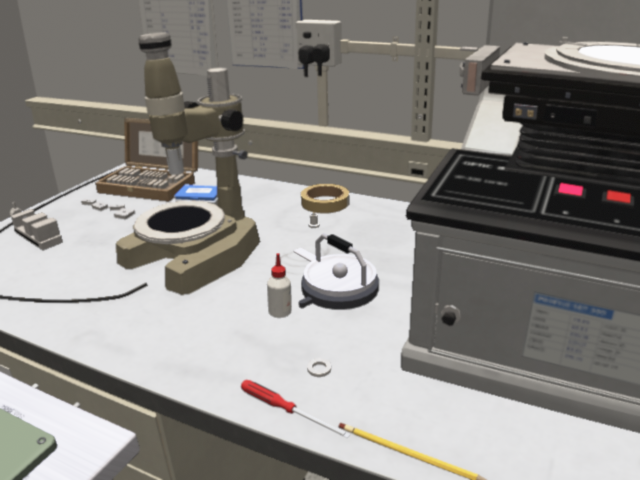

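View pics/side0.png

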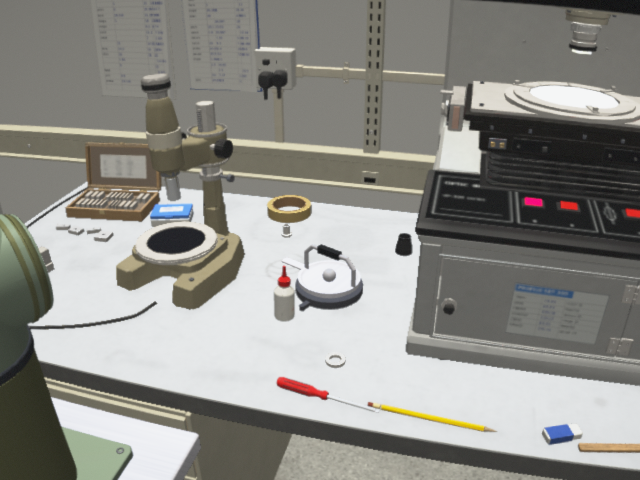

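The scene view shows the bottle at about (279,290), the dish at (340,278), its grip at (340,243), and the index finger near (307,301). The tongue points up and left to about (297,253), and the ring is at (319,367). The side view agrees, with the loupe at (404,244) and the bushing at (287,230). I'll enlarge both.

```bash
python3 - <<'E'
from h import *
a=cv2.imread('pics/scene0.png')[200:350,250:400];b=cv2.imread('pics/side0.png')[200:350,250:400]
f=lambda i:cv2.resize(i,(400*3//2,600),interpolation=cv2.INTER_CUBIC)[:, :]
a=cv2.imread('pics/scene0.png')[225:325,255:385];b=cv2.imread('pics/side0.png')[225:325,255:385]
o=np.vstack([cv2.resize(i,(390,300),interpolation=cv2.INTER_CUBIC) for i in(a,b)])
o=cv2.resize(np.hstack([cv2.resize(i,(400,308),interpolation=cv2.INTER_CUBIC) for i in(a,b)]),(800,308))
cv2.imwrite('pics/c1.png',o)
E
```

```text
(no output)
```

View pics/c1.png

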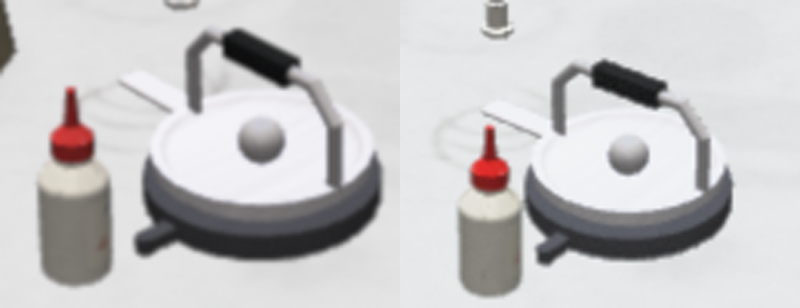

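```bash
python3 - <<'E'
from h import *
S=lambda u,v:('scene',255+u/3.077,225+v/3.077)
D=lambda u,v:('side',255+(u-400)/3.077,225+v/3.077)
for n,a,b,z in[('grip',S(262,56),D(630,83),.078),('ball',S(262,139),D(629,155),.032),('tongue',S(128,78),D(489,107),.0265),('bottle',S(75,270),D(490,283),0),('index',S(147,238),D(547,254),.005),('bowfoot',S(195,108),D(558,132),.03),('bowfoot2',S(334,184),D(703,187),.03)]:
    print(n,tri(a,b)[0].round(4),onz(*a,z).round(4),onz(*b,z).round(4))
print('ring',onz('scene',319,368,.003),onz('side',335,359,.003));print('loupe',onz('side',404,252,0));print('bush',onz('side',287,236,0),onz('scene',314,226,0))
E
```

```text
grip [ 0.5142 -0.2435  0.0798] [ 0.5186 -0.2417  0.078 ] [ 0.5161 -0.243   0.078 ]
ball [ 0.5135 -0.2433  0.0338] [ 0.518  -0.2415  0.032 ] [ 0.5144 -0.243   0.032 ]
tongue [ 0.5533 -0.1472  0.0278] [ 0.5561 -0.1457  0.0265] [ 0.5548 -0.1466  0.0265]
bottle [ 0.4188 -0.1899  0.0014] [ 0.4214 -0.1884 -0.    ] [ 0.4196 -0.1895  0.    ]
index [ 0.4446 -0.2145  0.0088] [ 0.4527 -0.2105  0.005 ] [ 0.4464 -0.2138  0.005 ]
bowfoot [ 0.5369 -0.1949  0.028 ] [ 0.5358 -0.1957  0.03  ] [ 0.5318 -0.1962  0.03  ]
bowfoot2 [ 0.4918 -0.2905  0.0327] [ 0.4965 -0.2887  0.03  ] [ 0.4952 -0.2898  0.03  ]
ring [ 0.33216486 -0.29658173  0.003     ] [ 0.33327921 -0.29644962  0.003     ]
loupe [ 0.68476025 -0.35326707  0.        ]
bush [ 6.92032798e-01 -1.08250675e-01  1.11022302e-16] [ 0.69648527 -0.10599036  0.        ]
```

Call:
move_arm:
  series:
    - {"tx": 0.007,"ty": -0.02,"rz": -1,"fingers": 70}
    - {"tx": 0.0145,"ty": -0.04,"rz": -1}
    - {"tx": 0.0145,"ty": -0.04,"rz": -1}
    - {"tx": 0.0145,"ty": -0.04,"rz": -1}
    - {"tx": 0.0145,"ty": -0.04,"rz": -1}
    - {"tx": 0.0145,"ty": -0.04,"rz": -1}
    - {"tx": 0.0145,"ty": -0.04,"rz": -1}
    - {"tx": 0.0145,"ty": -0.04,"rz": -1}
    - {"tx": 0.0145,"ty": -0.04,"rz": -1}
    - {"tx": 0.0145,"ty": -0.04}
    - {"tx": 0.005,"ty": -0.04}
    - {"ty": -0.04}
    - {"ty": -0.04}
    - {"ty": -0.04}
    - {"ty": -0.04}
    - {"ty": -0.04}
    - {"ty": -0.04}
    - {"ty": -0.04}
    - {"ty": -0.03}
    - {}

```text
invalid input at $.series[0]: expected keys tx, ty, tz, rx, ry, rz, fingers
```

Call:
move_arm:
  series:
    - {"tx": 0.01,"ty": -0.03,"tz": 0,"rx": 0,"ry": 0,"rz": -1,"fingers": 70}
    - {"tx": 0.02,"ty": -0.055,"tz": 0,"rx": 0,"ry": 0,"rz": -2,"fingers": 70}
    - {"tx": 0.02,"ty": -0.055,"tz": 0,"rx": 0,"ry": 0,"rz": -2,"fingers": 70}
    - {"tx": 0.02,"ty": -0.055,"tz": 0,"rx": 0,"ry": 0,"rz": -2,"fingers": 70}
    - {"tx": 0.02,"ty": -0.055,"tz": 0,"rx": 0,"ry": 0,"rz": -2,"fingers": 70}
    - {"tx": 0.02,"ty": -0.055,"tz": 0,"rx": 0,"ry": 0,"rz": 0,"fingers": 70}
    - {"tx": 0.02,"ty": -0.055,"tz": 0,"rx": 0,"ry": 0,"rz": 0,"fingers": 70}
    - {"tx": 0.015,"ty": -0.055,"tz": 0,"rx": 0,"ry": 0,"rz": 0,"fingers": 70}
    - {"tx": 0,"ty": -0.055,"tz": 0,"rx": 0,"ry": 0,"rz": 0,"fingers": 70}
    - {"tx": 0,"ty": -0.055,"tz": 0,"rx": 0,"ry": 0,"rz": 0,"fingers": 70}
    - {"tx": 0,"ty": -0.055,"tz": 0,"rx": 0,"ry": 0,"rz": 0,"fingers": 70}
    - {"tx": 0,"ty": -0.055,"tz": 0,"rx": 0,"ry": 0,"rz": 0,"fingers": 70}
    - {"tx": 0,"ty": -0.055,"tz": 0,"rx": 0,"ry": 0,"rz": 0,"fingers": 70}
    - {"tx": 0,"ty": -0.04,"tz": 0,"rx": 0,"ry": 0,"rz": 0,"fingers": 70}
    - {"tx": 0,"ty": 0,"tz": 0,"rx": 0,"ry": 0,"rz": 0,"fingers": 70}
    - {"tx": 0,"ty": 0,"tz": 0,"rx": 0,"ry": 0,"rz": 0,"fingers": 70}

```text
clock: 2.15
eef_pos: [0.3379, -0.1878, 0.216]
orientation: [-0.001, 0.86, 0.51, 0.0]
force: [-0.6, -0.2, 0.4]
gripper_width: 0.701
```

```bash
python3 - <<'E'
from h import *
m,T=c2w('wrist');np.save('T1.npy',T)
im=optics.camera('wrist');cv2.imwrite('pics/w1.png',im)
for n,p in[('grip',(.515,-.2425,.078)),('ball',(.515,-.2425,.032)),('bottle base',(.42,-.189,0)),('bottle z64',(.42,-.189,.064))]: print(n,proj('wrist',p).round(1))
E
```

```text
grip [351.1 391.5]
ball [347.6 365.1]
bottle base [348.7 271.8]
bottle z64 [354.2 294.3]
```

View pics/w1.png

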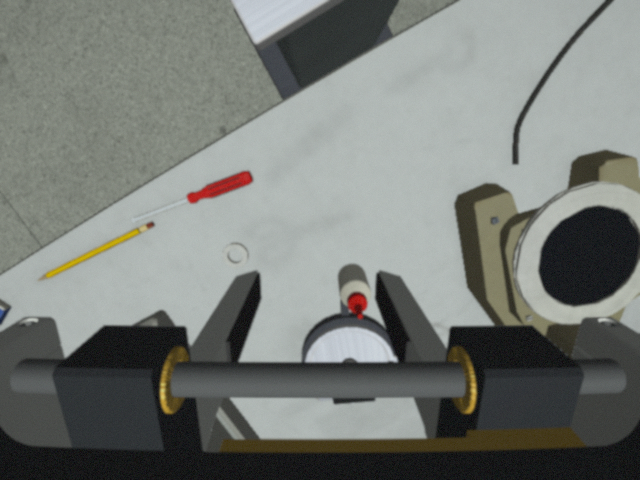

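The wrist view shows the bottle base centre at about (351,272) and the dish behind it. Both match the triangulated positions to within 2–3 px. I'll grasp the bottle now.

Call:
move_arm:
  force: 15
  series:
    - {"tx": 0.04,"ty": -0.001,"tz": 0,"rx": 0,"ry": 0,"rz": 0,"fingers": 70}
    - {"tx": 0.042,"ty": 0,"tz": 0,"rx": 0,"ry": 0,"rz": 0,"fingers": 70}
    - {"tx": 0,"ty": 0,"tz": -0.03,"rx": 0,"ry": 0,"rz": 0,"fingers": 70}
    - {"tx": 0,"ty": 0,"tz": -0.04,"rx": 0,"ry": 0,"rz": 0,"fingers": 70}
    - {"tx": 0,"ty": 0,"tz": -0.04,"rx": 0,"ry": 0,"rz": 0,"fingers": 70}
    - {"tx": 0,"ty": 0,"tz": -0.04,"rx": 0,"ry": 0,"rz": 0,"fingers": 70}
    - {"tx": 0,"ty": 0,"tz": -0.03,"rx": 0,"ry": 0,"rz": 0,"fingers": 70}
    - {"tx": 0,"ty": 0,"tz": 0,"rx": 0,"ry": 0,"rz": 0,"fingers": 70}
    - {"tx": 0,"ty": 0,"tz": 0,"rx": 0,"ry": 0,"rz": 0,"fingers": 70}
    - {"tx": 0,"ty": 0,"tz": 0,"rx": 0,"ry": 0,"rz": 0,"fingers": 45}
    - {"tx": 0,"ty": 0,"tz": 0,"rx": 0,"ry": 0,"rz": 0,"fingers": 40}
    - {"tx": 0,"ty": 0,"tz": 0,"rx": 0,"ry": 0,"rz": 0,"fingers": 20}
    - {"tx": 0,"ty": 0,"tz": 0,"rx": 0,"ry": 0,"rz": 0,"fingers": 20}
    - {"tx": 0,"ty": 0,"tz": 0,"rx": 0,"ry": 0,"rz": 0,"fingers": 20}
    - {"tx": 0,"ty": 0,"tz": 0,"rx": 0,"ry": 0,"rz": 0,"fingers": 20}

```text
clock: 4.08
eef_pos: [0.4206, -0.1896, 0.0368]
orientation: [0.0, 0.86, 0.51, 0.0]
force: [-0.7, 0.8, 4.2]
gripper_width: 0.354
```

Call:
move_arm:
  series:
    - {"tx": 0,"ty": 0,"tz": 0.02,"rx": 0,"ry": 0,"rz": 0,"fingers": 20}
    - {"tx": 0,"ty": 0,"tz": 0.02,"rx": 0,"ry": 0,"rz": 0,"fingers": 20}
    - {"tx": -0.01,"ty": 0.012,"tz": 0,"rx": 0,"ry": 0,"rz": 0,"fingers": 20}
    - {"tx": -0.02,"ty": 0.025,"tz": 0,"rx": 0,"ry": 0,"rz": 0,"fingers": 20}
    - {"tx": -0.02,"ty": 0.025,"tz": 0,"rx": 0,"ry": 0,"rz": 0,"fingers": 20}
    - {"tx": -0.01,"ty": 0.012,"tz": 0,"rx": 0,"ry": 0,"rz": 0,"fingers": 20}
    - {"tx": 0,"ty": 0,"tz": -0.018,"rx": 0,"ry": 0,"rz": 0,"fingers": 20}
    - {"tx": 0,"ty": 0,"tz": -0.012,"rx": 0,"ry": 0,"rz": 0,"fingers": 20}
    - {"tx": 0,"ty": 0,"tz": 0,"rx": 0,"ry": 0,"rz": 0,"fingers": 20}
    - {"tx": 0,"ty": 0,"tz": 0,"rx": 0,"ry": 0,"rz": 0,"fingers": 20}

```text
clock: 5.32
eef_pos: [0.3605, -0.1158, 0.0465]
orientation: [0.0, 0.86, 0.51, -0.0]
force: [0.1, -0.2, -0.5]
gripper_width: 0.354
```

```bash
python3 - <<'E'
from h import *
s=sensors.observe();print(s['eef_pos'],s['force'],s['gripper_width'],s['clock'])
E
```

```text
[ 0.36054999 -0.11575122  0.04653442] [ 0.08908917 -0.19034098 -0.4543405 ] 0.35386036089162537 5.325
```

Call:
move_arm:
  series:
    - {"tx": 0,"ty": 0,"tz": -0.005,"rx": 0,"ry": 0,"rz": 0,"fingers": 20}
    - {"tx": 0,"ty": 0,"tz": -0.003,"rx": 0,"ry": 0,"rz": 0,"fingers": 20}
    - {"tx": 0,"ty": 0,"tz": -0.0015,"rx": 0,"ry": 0,"rz": 0,"fingers": 20}
    - {"tx": 0,"ty": 0,"tz": 0,"rx": 0,"ry": 0,"rz": 0,"fingers": 20}
    - {"tx": 0,"ty": 0,"tz": 0,"rx": 0,"ry": 0,"rz": 0,"fingers": 20}

```text
clock: 5.95
eef_pos: [0.3603, -0.1155, 0.037]
orientation: [0.0, 0.86, 0.51, 0.0]
force: [0.1, -0.3, -0.5]
gripper_width: 0.349
```

Call:
move_arm:
  series:
    - {"tx": 0,"ty": 0,"tz": -0.0005,"rx": 0,"ry": 0,"rz": 0,"fingers": 20}
    - {"tx": 0,"ty": 0,"tz": 0,"rx": 0,"ry": 0,"rz": 0,"fingers": 45}
    - {"tx": 0,"ty": 0,"tz": 0,"rx": 0,"ry": 0,"rz": 0,"fingers": 60}
    - {"tx": 0,"ty": 0,"tz": 0,"rx": 0,"ry": 0,"rz": 0,"fingers": 70}
    - {"tx": 0,"ty": 0,"tz": 0,"rx": 0,"ry": 0,"rz": 0,"fingers": 70}
    - {"tx": 0,"ty": 0,"tz": 0.03,"rx": 0,"ry": 0,"rz": 0,"fingers": 70}
    - {"tx": 0,"ty": 0,"tz": 0.045,"rx": 0,"ry": 0,"rz": 0,"fingers": 70}
    - {"tx": 0,"ty": 0,"tz": 0.045,"rx": 0,"ry": 0,"rz": 0,"fingers": 70}
    - {"tx": 0,"ty": 0,"tz": 0.043,"rx": 0,"ry": 0,"rz": 0,"fingers": 70}
    - {"tx": 0.01,"ty": -0.02,"tz": 0,"rx": 0,"ry": 0,"rz": -10.5,"fingers": 70}
    - {"tx": 0.02,"ty": -0.02,"tz": 0,"rx": 0,"ry": 0,"rz": -10.5,"fingers": 70}
    - {"tx": 0.02,"ty": -0.02,"tz": 0,"rx": 0,"ry": 0,"rz": -10.5,"fingers": 70}
    - {"tx": 0.025,"ty": -0.02,"tz": 0,"rx": 0,"ry": 0,"rz": -10.5,"fingers": 70}
    - {"tx": 0.025,"ty": -0.02,"tz": 0,"rx": 0,"ry": 0,"rz": -10.5,"fingers": 70}
    - {"tx": 0.025,"ty": -0.017,"tz": 0,"rx": 0,"ry": 0,"rz": -10.5,"fingers": 70}
    - {"tx": 0.02,"ty": -0.01,"tz": 0,"rx": 0,"ry": 0,"rz": -10.5,"fingers": 70}
    - {"tx": 0.01,"ty": 0,"tz": 0,"rx": 0,"ry": 0,"rz": -10.5,"fingers": 70}
    - {"tx": 0,"ty": 0,"tz": 0,"rx": 0,"ry": 0,"rz": 0,"fingers": 70}
    - {"tx": 0,"ty": 0,"tz": 0,"rx": 0,"ry": 0,"rz": 0,"fingers": 70}
    - {"tx": 0,"ty": 0,"tz": 0,"rx": 0,"ry": 0,"rz": 0,"fingers": 70}

```text
clock: 8.45
eef_pos: [0.5148, -0.2423, 0.1995]
orientation: [0.0, 0.981, -0.196, -0.0]
force: [0.1, 0.2, 0.3]
gripper_width: 0.698
```

```bash
python3 - <<'E'
from h import *
s=sensors.observe();print(s['eef_pos'],s['orientation'],s['clock'])
a=optics.camera('wrist');b=optics.camera('scene')
for n,p in[('grip',(.515,-.2425,.078)),('ball',(.515,-.2425,.032)),('grip end',(.515+.02*.38,-.2425+.02*.92,.078)),('tongue',(.555,-.1455,.0265))]: print(n,proj('wrist',p).round(1))
cv2.imwrite('pics/w2.png',a);cv2.imwrite('pics/s2.png',b)
c=cv2.resize(b[200:360,150:400],(500,320),interpolation=cv2.INTER_CUBIC)
cv2.imwrite('pics/c2.png',np.hstack([cv2.resize(a,(430,322))[:320],c])[:,:930][:, -800:] if 0 else np.vstack([cv2.resize(a[240:,160:480],(500,375)),c[:225]]))
E
```

```text
[ 0.51481098 -0.24228794  0.19945573] [ 1.84448096e-06  9.80678360e-01 -1.95627039e-01 -1.27731033e-04] 8.45
grip [316.3 235.5]
ball [316.5 223.7]
grip end [316.2 213.4]
tongue [315.9 115.6]
```

View pics/c2.png

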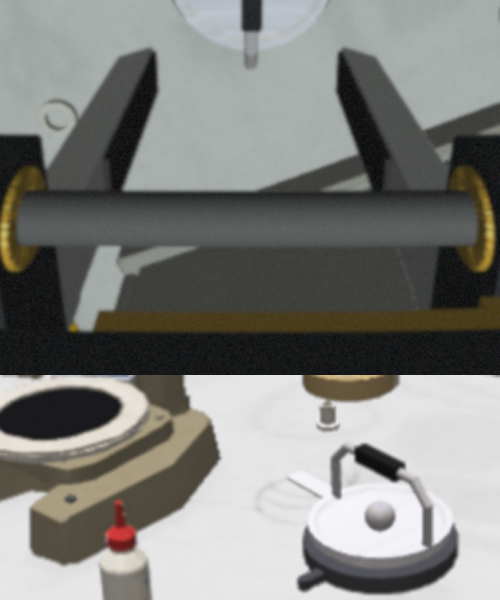

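The bottle is standing upright in its new place and the dish is untouched. Next I'll look at the upper part of the wrist view.

```bash
python3 - <<'E'
from h import *
a=cv2.imread('pics/w2.png')[80:300,220:420];cv2.imwrite('pics/c3.png',cv2.resize(a,(545,600),interpolation=cv2.INTER_CUBIC))
E
```

```text
(no output)
```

View pics/c3.png

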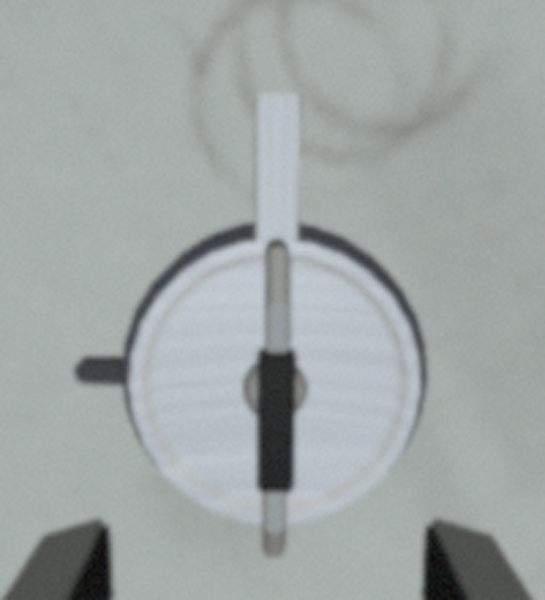

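```bash
python3 - <<'E'
from h import *
P=lambda u,v,z:onz('wrist',220+u/2.725,80+v/2.727,z)
g=P(275.5,421,.085);b=P(275,389,.032);t=P(278,94,.029)
i=P(78,370,.01);f1=P(275,548,.03)
print('grip',g,'ball',b,'tongue',t,'idx',i)
d=t-b;print(np.degrees(np.arctan2(d[1],d[0])), np.linalg.norm(d[:2]));d=i-b;print(np.degrees(np.arctan2(d[1],d[0])),np.linalg.norm(d[:2]))
s=sensors.observe();q=s['orientation'];Rm=R.from_quat([q[1],q[2],q[3],q[0]]).as_matrix();print(np.degrees(np.arctan2(Rm[1,0],Rm[0,0])),Rm[:,0])
e1,e2=P(276,352,.085),P(275,490,.085);print(np.degrees(np.arctan2(*(e1-e2)[1::-1])))
print(optics.camera_model('wrist')['mount'])
E
```

```text
grip [ 0.51993664 -0.2414617   0.085     ] ball [ 0.51957842 -0.24323465  0.032     ] tongue [ 0.5606531  -0.14700815  0.029     ] idx [ 0.4486841  -0.21070616  0.01      ]
66.8845852332099 0.10462633255897896
155.3528927074194 0.07800068525499522
-22.59962778743628 [ 9.23212711e-01 -3.84289324e-01  7.03336201e-05]
67.08757404517148
[[ 9.99999292e-01 -1.18962882e-03 -1.28608331e-05  1.30443108e-03]
 [ 1.14946246e-03  9.63335015e-01  2.68298953e-01 -7.81090546e-02]
 [-3.06786875e-04 -2.68298778e-01  9.63335700e-01 -1.67804867e-01]
 [ 0.00000000e+00  0.00000000e+00  0.00000000e+00  1.00000000e+00]]
```

The grip is at about (0.519,-0.242), with the dish at 67°. I'll go down to just above the grip and check the centring between the fingertips.

Call:
move_arm:
  series:
    - {"tx": 0.0035,"ty": 0,"tz": -0.02,"rx": 0,"ry": 0,"rz": -0.4,"fingers": 60}
    - {"tx": 0,"ty": 0,"tz": -0.03,"rx": 0,"ry": 0,"rz": 0,"fingers": 50}
    - {"tx": 0,"ty": 0,"tz": -0.03,"rx": 0,"ry": 0,"rz": 0,"fingers": 40}
    - {"tx": 0,"ty": 0,"tz": -0.013,"rx": 0,"ry": 0,"rz": 0,"fingers": 40}
    - {"tx": 0,"ty": 0,"tz": 0,"rx": 0,"ry": 0,"rz": 0,"fingers": 40}
    - {"tx": 0,"ty": 0,"tz": 0,"rx": 0,"ry": 0,"rz": 0,"fingers": 40}
    - {"tx": 0,"ty": 0,"tz": 0,"rx": 0,"ry": 0,"rz": 0,"fingers": 40}

```text
clock: 9.43
eef_pos: [0.5197, -0.2431, 0.108]
orientation: [0.001, 0.98, -0.2, 0.001]
force: [0.6, 0.1, 0.1]
gripper_width: 0.397
```

```bash
python3 - <<'E'
from h import *
s=sensors.observe();print(s['eef_pos'],s['orientation'],s['gripper_width'])
a=optics.camera('wrist');cv2.imwrite('pics/w3.png',a)
cv2.imwrite('pics/c4.png',cv2.resize(a[120:320,200:440],(720,600),interpolation=cv2.INTER_CUBIC))
p=s['eef_pos'];print(proj('wrist',p+[0,0,-.02]),proj('wrist',p+[0,0,0]))
E
```

```text
[ 0.51974371 -0.24309903  0.10798958] [ 5.48377179e-04  9.79862265e-01 -1.99669605e-01  1.30010239e-03] 0.3973157589930988
[315.77797523 279.82428511] [315.67666138 294.14709122]
```

View pics/c4.png

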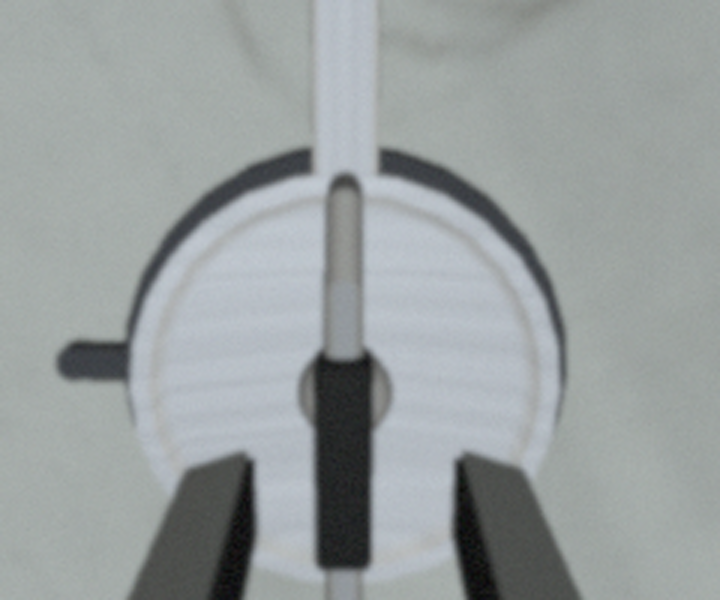

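The grip is about 2 mm left of the mid-line between the tips: grip at crop x 343, tips at 250 and 458. I'll correct that, go down and close.

Call:
move_arm:
  force: 30
  series:
    - {"tx": -0.0017,"ty": 0.0013,"tz": 0,"rx": 0,"ry": 0,"rz": 0,"fingers": 40}
    - {"tx": 0,"ty": 0,"tz": -0.01,"rx": 0,"ry": 0,"rz": 0,"fingers": 40}
    - {"tx": 0,"ty": 0,"tz": -0.012,"rx": 0,"ry": 0,"rz": 0,"fingers": 40}
    - {"tx": 0,"ty": 0,"tz": -0.01,"rx": 0,"ry": 0,"rz": 0,"fingers": 40}
    - {"tx": 0,"ty": 0,"tz": -0.006,"rx": 0,"ry": 0,"rz": 0,"fingers": 40}
    - {"tx": 0,"ty": 0,"tz": 0,"rx": 0,"ry": 0,"rz": 0,"fingers": 35}
    - {"tx": 0,"ty": 0,"tz": 0,"rx": 0,"ry": 0,"rz": 0,"fingers": 30}
    - {"tx": 0,"ty": 0,"tz": 0,"rx": 0,"ry": 0,"rz": 0,"fingers": 25}
    - {"tx": 0,"ty": 0,"tz": 0,"rx": 0,"ry": 0,"rz": 0,"fingers": 20}

```text
clock: 10.6
eef_pos: [0.5174, -0.2413, 0.0689]
orientation: [0.0, 0.98, -0.2, 0.0]
force: [-0.2, 0.6, -0.5]
gripper_width: 0.208
```

```bash
python3 - <<'E'
from h import *
s=sensors.observe();print(s['eef_pos'],s['orientation'],s['gripper_width'],s['force'])
a=optics.camera('wrist');cv2.imwrite('pics/w4.png',a)
cv2.imwrite('pics/c5.png',cv2.resize(a[80:320,200:440],(600,600),interpolation=cv2.INTER_CUBIC))
E
```

```text
[ 0.51735359 -0.24132101  0.06886114] [ 1.46511459e-04  9.79855773e-01 -1.99706036e-01  3.77109349e-04] 0.2084888175747743 [-0.22134137  0.62518106 -0.46813145]
```

View pics/c5.png

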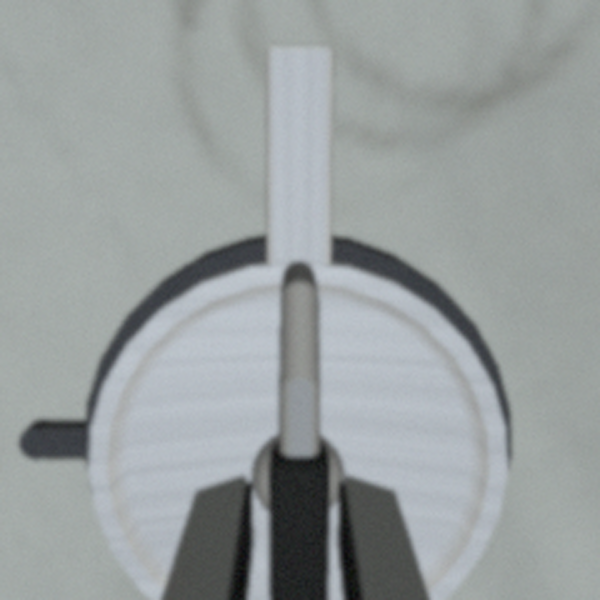

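Call:
move_arm:
  series:
    - {"tx": 0.0006,"ty": -0.0003,"tz": 0.001,"rx": 0,"ry": 0,"rz": 0,"fingers": 18}
    - {"tx": 0,"ty": 0,"tz": 0,"rx": 0,"ry": 0,"rz": 0,"fingers": 16}
    - {"tx": 0,"ty": 0,"tz": 0,"rx": 0,"ry": 0,"rz": 0,"fingers": 14}
    - {"tx": 0,"ty": 0,"tz": 0,"rx": 0,"ry": 0,"rz": 0,"fingers": 12.5}
    - {"tx": 0,"ty": 0,"tz": 0,"rx": 0,"ry": 0,"rz": 0,"fingers": 11}
    - {"tx": 0,"ty": 0,"tz": 0,"rx": 0,"ry": 0,"rz": 0,"fingers": 8}
    - {"tx": 0,"ty": 0,"tz": 0,"rx": 0,"ry": 0,"rz": 0,"fingers": 0}
    - {"tx": 0,"ty": 0,"tz": 0,"rx": 0,"ry": 0,"rz": 0,"fingers": 0}
    - {"tx": 0,"ty": 0,"tz": 0,"rx": 0,"ry": 0,"rz": 0,"fingers": 0}
    - {"tx": 0,"ty": 0,"tz": 0,"rx": 0,"ry": 0,"rz": 0,"fingers": 0}

```text
clock: 11.9
eef_pos: [0.5178, -0.2415, 0.0695]
orientation: [0.0, 0.98, -0.2, 0.0]
force: [2.6, 0.0, -0.4]
gripper_width: 0.126
```

```bash
python3 - <<'E'
from h import *
s=sensors.observe();print(s['eef_pos'],s['orientation'],s['gripper_width'],s['force'],s['moment'])
a=optics.camera('wrist');cv2.imwrite('pics/w5.png',a)
E
```

```text
[ 0.51779814 -0.24151058  0.06952393] [ 3.54346140e-05  9.79854408e-01 -1.99713092e-01  1.39179606e-04] 0.12573840519995794 [ 2.59177555  0.00314058 -0.36528325] [-0.17614148 -0.30465217  0.04286503]
```

Call:
move_arm:
  series:
    - {"tx": 0,"ty": 0,"tz": 0.001,"rx": 0,"ry": 0,"rz": 0,"fingers": 0}
    - {"tx": 0,"ty": 0,"tz": 0.001,"rx": 0,"ry": 0,"rz": 0,"fingers": 0}
    - {"tx": 0,"ty": 0,"tz": 0.001,"rx": 0,"ry": 0,"rz": 0,"fingers": 0}
    - {"tx": 0,"ty": 0,"tz": 0.002,"rx": 0,"ry": 0,"rz": 0,"fingers": 0}
    - {"tx": 0,"ty": 0,"tz": 0.002,"rx": 0,"ry": 0,"rz": 0,"fingers": 0}
    - {"tx": 0,"ty": 0,"tz": 0.003,"rx": 0,"ry": 0,"rz": 0,"fingers": 0}
    - {"tx": 0,"ty": 0,"tz": 0.003,"rx": 0,"ry": 0,"rz": 0,"fingers": 0}
    - {"tx": 0,"ty": 0,"tz": 0.003,"rx": 0,"ry": 0,"rz": 0,"fingers": 0}
    - {"tx": 0,"ty": 0,"tz": 0.002,"rx": 0,"ry": 0,"rz": 0,"fingers": 0}
    - {"tx": 0,"ty": 0,"tz": 0.001,"rx": 0,"ry": 0,"rz": 0,"fingers": 0}
    - {"tx": 0,"ty": 0,"tz": 0,"rx": 0,"ry": 0,"rz": 0,"fingers": 0}
    - {"tx": 0,"ty": 0,"tz": 0,"rx": 0,"ry": 0,"rz": 0,"fingers": 0}

```text
clock: 13.45
eef_pos: [0.5176, -0.2414, 0.0883]
orientation: [-0.0, 0.98, -0.2, -0.0]
force: [0.8, 1.3, -3.6]
gripper_width: 0.125
```

```bash
python3 - <<'E'
from h import *
s=sensors.observe();print(s['eef_pos'],s['orientation'],s['gripper_width'],s['force'],s['moment'])
a=optics.camera('wrist');cv2.imwrite('pics/w6.png',a);b=optics.camera('scene');cv2.imwrite('pics/s6.png',b)
f=lambda i:cv2.resize(i[80:320,200:440],(390,390),interpolation=cv2.INTER_CUBIC)
cv2.imwrite('pics/c6.png',np.hstack([f(a),cv2.resize(b[215:315,280:380],(390,390),interpolation=cv2.INTER_CUBIC)]))
E
```

```text
[ 0.51755928 -0.24137025  0.08831008] [-6.80006594e-05  9.79856352e-01 -1.99703531e-01 -1.57180889e-04] 0.12542492630040875 [ 0.84264596  1.28148511 -3.58618634] [-0.0269062   0.10180785 -0.00820432]
```

View pics/c6.png

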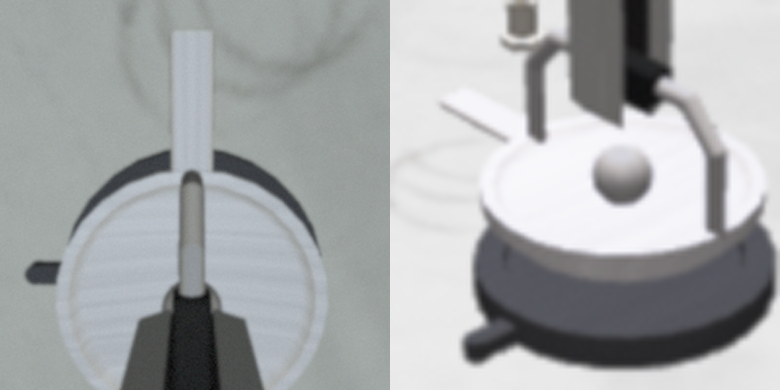

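The dish is off the stand and level, with the ball central; the measured load is 3.6 N. I'll lift further, then turn it.

Call:
move_arm:
  series:
    - {"tx": 0,"ty": 0,"tz": 0.001,"rx": 0,"ry": 0,"rz": 0,"fingers": 0}
    - {"tx": 0,"ty": 0,"tz": 0.002,"rx": 0,"ry": 0,"rz": 0,"fingers": 0}
    - {"tx": 0,"ty": 0,"tz": 0.003,"rx": 0,"ry": 0,"rz": 0,"fingers": 0}
    - {"tx": 0,"ty": 0,"tz": 0.004,"rx": 0,"ry": 0,"rz": 0,"fingers": 0}
    - {"tx": 0,"ty": 0,"tz": 0.005,"rx": 0,"ry": 0,"rz": 0,"fingers": 0}
    - {"tx": 0,"ty": 0,"tz": 0.005,"rx": 0,"ry": 0,"rz": 0,"fingers": 0}
    - {"tx": 0,"ty": 0,"tz": 0.004,"rx": 0,"ry": 0,"rz": 0,"fingers": 0}
    - {"tx": 0,"ty": 0,"tz": 0.003,"rx": 0,"ry": 0,"rz": 0,"fingers": 0}
    - {"tx": 0,"ty": 0,"tz": 0.002,"rx": 0,"ry": 0,"rz": 0,"fingers": 0}
    - {"tx": 0,"ty": 0,"tz": 0.001,"rx": 0,"ry": 0,"rz": 0,"fingers": 0}
    - {"tx": 0,"ty": 0,"tz": 0,"rx": 0,"ry": 0,"rz": 0.5,"fingers": 0}
    - {"tx": 0,"ty": 0,"tz": 0,"rx": 0,"ry": 0,"rz": 1,"fingers": 0}
    - {"tx": 0,"ty": 0,"tz": 0,"rx": 0,"ry": 0,"rz": 1.5,"fingers": 0}
    - {"tx": 0,"ty": 0,"tz": 0,"rx": 0,"ry": 0,"rz": 2,"fingers": 0}
    - {"tx": 0,"ty": 0,"tz": 0,"rx": 0,"ry": 0,"rz": 2,"fingers": 0}
    - {"tx": 0,"ty": 0,"tz": 0,"rx": 0,"ry": 0,"rz": 2,"fingers": 0}
    - {"tx": 0,"ty": 0,"tz": 0,"rx": 0,"ry": 0,"rz": 2,"fingers": 0}
    - {"tx": 0,"ty": 0,"tz": 0,"rx": 0,"ry": 0,"rz": 2,"fingers": 0}
    - {"tx": 0,"ty": 0,"tz": 0,"rx": 0,"ry": 0,"rz": 1,"fingers": 0}
    - {"tx": 0,"ty": 0,"tz": 0,"rx": 0,"ry": 0,"rz": 0,"fingers": 0}

```text
clock: 16.05
eef_pos: [0.5177, -0.2415, 0.1185]
orientation: [-0.0, 0.997, -0.079, -0.0]
force: [0.2, 0.0, -4.5]
gripper_width: 0.123
```

```bash
python3 - <<'E'
from h import *
s=sensors.observe();print(s['eef_pos'],s['orientation'],s['gripper_width'],s['force'],s['moment'],s['joint_velocities'].round(3))
E
```

```text
[ 0.51766342 -0.24145954  0.1184586 ] [-3.22715142e-06  9.96895515e-01 -7.87358341e-02 -1.14737018e-05] 0.12273561641827424 [ 0.17085638  0.03499345 -4.48416288] [-0.02691802  0.0641861  -0.02933143] [ 0.001 -0.002 -0.001  0.     0.001  0.007]
```

Call:
move_arm:
  series:
    - {"tx": 0,"ty": 0,"tz": 0,"rx": 0,"ry": 0,"rz": 1,"fingers": 0}
    - {"tx": 0,"ty": 0,"tz": 0,"rx": 0,"ry": 0,"rz": 2,"fingers": 0}
    - {"tx": 0,"ty": 0,"tz": 0,"rx": 0,"ry": 0,"rz": 3,"fingers": 0}
    - {"tx": 0,"ty": 0,"tz": 0,"rx": 0,"ry": 0,"rz": 4,"fingers": 0}
    - {"tx": 0,"ty": 0,"tz": 0,"rx": 0,"ry": 0,"rz": 5,"fingers": 0}
    - {"tx": 0,"ty": 0,"tz": 0,"rx": 0,"ry": 0,"rz": 5,"fingers": 0}
    - {"tx": 0,"ty": 0,"tz": 0,"rx": 0,"ry": 0,"rz": 5,"fingers": 0}
    - {"tx": 0,"ty": 0,"tz": 0,"rx": 0,"ry": 0,"rz": 5,"fingers": 0}
    - {"tx": 0,"ty": 0,"tz": 0,"rx": 0,"ry": 0,"rz": 5,"fingers": 0}
    - {"tx": 0,"ty": 0,"tz": 0,"rx": 0,"ry": 0,"rz": 5,"fingers": 0}
    - {"tx": 0,"ty": 0,"tz": 0,"rx": 0,"ry": 0,"rz": 5,"fingers": 0}
    - {"tx": 0,"ty": 0,"tz": 0,"rx": 0,"ry": 0,"rz": 5,"fingers": 0}
    - {"tx": 0,"ty": 0,"tz": 0,"rx": 0,"ry": 0,"rz": 5,"fingers": 0}
    - {"tx": 0,"ty": 0,"tz": 0,"rx": 0,"ry": 0,"rz": 5,"fingers": 0}
    - {"tx": 0,"ty": 0,"tz": 0,"rx": 0,"ry": 0,"rz": 5,"fingers": 0}
    - {"tx": 0,"ty": 0,"tz": 0,"rx": 0,"ry": 0,"rz": 4,"fingers": 0}
    - {"tx": 0,"ty": 0,"tz": 0,"rx": 0,"ry": 0,"rz": 3,"fingers": 0}
    - {"tx": 0,"ty": 0,"tz": 0,"rx": 0,"ry": 0,"rz": 2,"fingers": 0}
    - {"tx": 0,"ty": 0,"tz": 0,"rx": 0,"ry": 0,"rz": 1,"fingers": 0}
    - {"tx": 0,"ty": 0,"tz": 0,"rx": 0,"ry": 0,"rz": 0,"fingers": 0}

```text
clock: 18.55
eef_pos: [0.5177, -0.2415, 0.1185]
orientation: [0.0, 0.839, 0.544, 0.0]
force: [0.2, -0.4, -3.3]
gripper_width: 0.125
```

Call:
move_arm:
  series:
    - {"tx": 0,"ty": 0,"tz": 0,"rx": 0,"ry": 0,"rz": 0,"fingers": 0}
    - {"tx": 0,"ty": 0,"tz": 0,"rx": 0,"ry": 0,"rz": 0,"fingers": 0}
    - {"tx": 0,"ty": 0,"tz": 0,"rx": 0,"ry": 0,"rz": 0,"fingers": 0}
    - {"tx": 0,"ty": 0,"tz": 0,"rx": 0,"ry": 0,"rz": 0,"fingers": 0}
    - {"tx": 0,"ty": 0,"tz": 0,"rx": 0,"ry": 0,"rz": 0,"fingers": 0}
    - {"tx": 0,"ty": 0,"tz": 0,"rx": 0,"ry": 0,"rz": 0,"fingers": 0}

```text
clock: 19.3
eef_pos: [0.5177, -0.2414, 0.1184]
orientation: [-0.0, 0.839, 0.544, -0.0]
force: [0.2, 0.1, -3.4]
gripper_width: 0.126
```

```bash
python3 - <<'E'
from h import *
s=sensors.observe();print(s['clock'],s['eef_pos'],s['orientation'],s['gripper_width'],s['force'],s['moment'],s['joint_velocities'].round(3))
q=s['orientation'];print('jaw deg',2*np.degrees(np.arctan2(q[2],q[1])))
a=optics.camera('wrist');cv2.imwrite('pics/w7.png',a);b=optics.camera('scene');cv2.imwrite('pics/s7.png',b)
cv2.imwrite('pics/c7.png',np.hstack([cv2.resize(a[80:320,200:440],(390,390),interpolation=cv2.INTER_CUBIC),cv2.resize(b[185:335,230:380],(390,390),interpolation=cv2.INTER_CUBIC)]))
E
```

```text
19.3 [ 0.5176774  -0.24143855  0.1184285 ] [-1.37285274e-06  8.38849699e-01  5.44363097e-01 -1.95557408e-05] 0.12645080259021857 [ 0.19929126  0.09305174 -3.3989368 ] [ 0.00025359 -0.00908801 -0.06711889] [ 0.001  0.001  0.001  0.    -0.001  0.002]
jaw deg 65.96230132664613
```

View pics/c7.png

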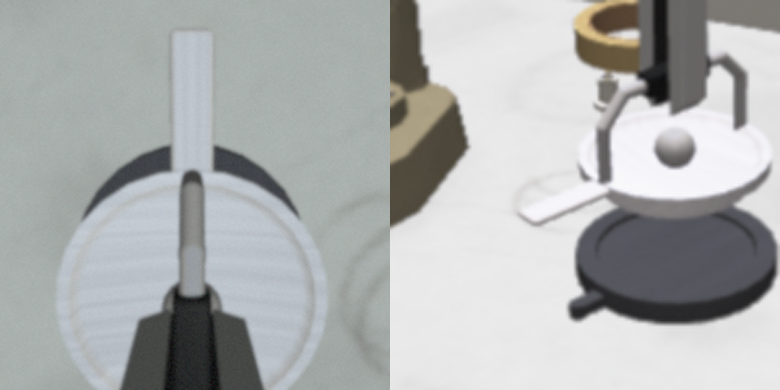

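The tongue now hides the index finger in the wrist view, so the two are aligned. The dish is level about 5 cm up, the ball is central and the arm is still. Handing in.

```bash
python3 -c "
from rig import manip
print(manip.finish_job())"
```

```text
the job is handed in; nothing more can be done
None
```

I cleared the bottle, turned the dish a quarter turn anticlockwise and handed the job in at about 19 s on the robot clock. The hand-in reported no verdict.

- **Bottle:** I set it down upright at about (0.36, -0.115), roughly 0.20 m from the stand's centre. I checked that it stood upright once, right after release. I did not look at it again at the end, but nothing went near it afterwards.
- **Dish:** I gripped it by the bow handle with 30 N, lifted it about 49 mm off its seat and turned it 89° anticlockwise. By my measurements the dish started at 67° and the index finger is at about 155–157°, so the tongue should now be within about 2° of it.
- **Last checks:** The tool was steady. The grip opening was about 12 mm and the vertical load 3.4 N, close to the weight of dish and ball. The final pictures showed the dish level over the stand, the ball in its middle, and the tongue covering the index finger in the wrist view.
- **Disagreement:** The scene/side and wrist cameras differed by up to 5 mm on the dish's position. I settled this by centring the grip between the fingertips in close-up views.

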